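# Fit the shaker's strainer lid under its cap, then take off the cap alone

## Robot

A 6-joint arm with a two-finger parallel gripper is mounted at the origin on the work surface. World frame = base frame: x ahead of the robot, y to its left, z up, the work surface at z = 0. Lengths are in m, angles in rad, forces in N, time in s.
With the tool pointing down it reaches from about 0.275 to 0.725 m from the base axis. Payload 15.9 kg.
Tool frame: the origin (TCP) lies midway between the tips of the shut fingers; the grasp point (between the pads) lies 19 mm behind it; z points along the fingers, y is the line along which they close (so a half turn about z gives the same grasp; the last joint's range is limited). The gripper opens to 85 mm and grips with 20 to 120 N. Pads are 22 mm wide; open, the fingers measure 114 mm over their backs; the gripper's body (76 mm by 85 mm) begins 54 mm behind the grasp point. The pads swing forward as they close: fully open they stand 13 mm farther back than shut.
Start: joints at [0, 0.213, -0.034, 1.323, 0, 1.571], TCP at [0.5, -0, 0.231] pointing down, gripper open.
Joint ranges: [-2.98, 2.98], [-0.74, 1.72], [-1.14, 1.35], [-2.1, 2.04], [-1.57, 1.44], [-3.14, 3.14]. Speed limits (rad/s): [1.89, 1.89, 2.39, 2.57, 3.14, 3.14].

## Interface

Orientations are given as a rotation vector (axis times angle).
In Python, from plant import observe, capture, calibration, sign_off gives the robot as it stands. The module is installed in compiled form; this text tells all that it offers.
- The arm moves only by the tool move_arm, never from a script. Its argument "steps" is a list of rows, each a list of 7 numbers: the opening, from 0 (shut) to 1 (fully open), then the shift along the world's x, y, z in cm, then the turn, a rotation vector about the world's x, y, z in rad. A call has 1 to 20 rows; each row is the pose to reach, as a shift and turn from the pose commanded when the call began; what a row does not reach only later rows make up. A row lasts 1/12 s, in which the tool goes at most 41.7 mm and 7.16 degrees, less where a joint would pass 70% of its speed; a pose out of reach is approached as far as the arm can. A call with a gripper value outside its range is refused whole. The fingers move at their own pace and stop on an object; the grip force is fixed at half the most. Time passes only in rows, so rows that repeat a pose let the fingers close. It gives the time, the measured TCP pose, the force, the opening and the grip force at its end, in the units of the state.
- observe(): the state, without advancing time (a new reading comes with each control period).
- capture(name): name is "scene" or "side" or "wrist"; returns the picture (400x640x3 uint8, red, green, blue); there is no depth.
- calibration(name): a dict with "fx", "fy", "cx", "cy" (pixels), "world_from_camera" (4x4, takes a point from camera to world coordinates); the wrist camera has in their place "mount" (4x4, takes a point from camera to tool coordinates, whose origin is the TCP and whose axes are the flange's). Camera axes: x right, y down, z forward; pixel columns grow to the right and rows downward; lengths in m; the calibration is good to about 2 mm. A picture is of the moment at which its call begins: read the wrist's pose just before it. calibration takes no time and is no camera call.
- sign_off(): hands the job in; it is judged then, once.
The state is a dict: "clock": time; "joint_pos": joint angles; "qd": joint speeds; "joint_efforts": joint torques, N m; "ee_pos": TCP position; "tool_rot": TCP orientation; "contact_force": force on the tool from outside, world axes, zero at the start; "torque": the same for the moment, N m; "opening": finger opening in m; "grasp_force": force on a finger pad.
Only numpy, scipy, OpenCV 4.12 (cv2) and the standard library are available. Lean on these libraries where they do the work, as an engineer would, in place of code of your own. Each camera call takes 0.05 s, during which the arm holds its last target. There are 200 camera calls.

## Task

The steel cocktail shaker is in two parts on the cutting board: the open tin, and its strainer lid with the cap sitting on it. Carry strainer lid and cap together to the tin and seat the strainer lid fully home in the tin's mouth, let go of it, then lift the cap alone straight up and finish holding it level about 10 cm above the strainer lid, which stays seated and undisturbed. Leave the tin standing where it is and everything else alone; the program finishes while still holding the cap.

Things in the scene. Friction and masses are not known exactly. Their poses are not given: they have to be found in the camera images.
- board: Bamboo cutting board, 320 x 480 mm (x, y), 12 mm thick, with a groove and a small tab at its far edge; fixed. Origin at the centre of its underside, on the counter; its top is 12 mm above that. The tin, the strainer lid, the lemon and the zester stand on it.
- tin: Open steel shaker tin, 110 mm tall, loose, about 0.32 kg, round: 74 mm across at the foot (72 mm at 20 mm height), narrowing to 54 mm outside and 48 mm inside at the mouth (wall 3 mm; it widens inside below the mouth). Origin at the centre of its underside, z up. It stands on the left or right half of the board, the strainer lid on the other.
- tin_mouth (a point): Centre of the tin's mouth, level with its rim, 110 mm above the tin's origin.
- strainer: Steel strainer lid (inner lid), round, solid, about 0.14 kg, loose, standing upright on its plug. Origin at the centre of its underside, z up. From below: plug 44 mm across and 20 mm high, its foot tapered over 8 mm to 34 mm; collar 62 mm across from 20 to 33 mm; neck 30 mm across from 33 to 57 mm, hidden under the cap.
- collar (a point): Middle of the strainer lid's collar, on its axis 26.5 mm above its origin: the place to grip (62 mm across, 13 mm thick). Seated, the collar rests on the tin's rim and overhangs it 4 mm all round; the strainer lid's origin is then 90 mm above the tin's, the plug having 2 mm play all round in the mouth.
- cap: Steel cap (outer lid), an upturned round cup 40 mm across (36 mm at the very top), 34 mm tall, wall 3 mm, 0.06 kg. It sits loosely over the neck, 2 mm play all round, rim on the collar; nothing latches it, it rides along when the collar is carried upright. Origin at the centre of its open lower rim, z up: 33 mm above the strainer lid's origin while it sits there.
- lemon: Lemon, 54 mm thick, 70 mm long, lying in the middle of the board between tin and strainer lid; origin at its underside. A bystander, loose: leave it alone.
- zester: Flat steel zester with black handle, 320 mm long, 28 mm wide, 20 mm high, lying along the board's far edge; its length is along y, origin at its underside 10 mm from the middle of its length. A bystander, loose: leave it alone.
- juicer: Yellow plastic citrus juicer, 96 mm across, 50 mm tall, beside the board on the left; origin at its underside. A bystander, loose: leave it alone.
- jigger: Steel double-cone jigger, 42 mm across, 72 mm tall, left of the board; origin at its underside. A bystander, loose: leave it alone.
- bowl: White ceramic bowl, 130 mm across, 50 mm tall, right of the board; origin at its underside. A bystander, loose: leave it alone.
- muddler: Dark wooden muddler, 230 mm long, 28 mm thick, lying along y right of the board; origin at its underside. A bystander, loose: leave it alone.
- syrup: Amber glass bottle, 56 mm across, 170 mm tall, standing at the near left, between robot and juicer; origin at its underside. A bystander, loose: leave it alone.
Not all that is in view belongs to the job. Leave any pink look-alike of the strainer alone.

How it is judged:
By the outcome, as a careful person would: the job done as asked, in the order asked, and still so for the second after the job is handed in, while the arm keeps its last pose, push and grip.
It also fails if it takes over 43 s, if anything falls off the work surface, if the arm or the gripper's body presses on something with over 40 N, if the wrist force passes 120 N, or if a joint passes its speed limit or range.

## Working session

There is one attempt and no reset: what is moved stays moved. The work goes in short steps, Python scripts to look and compute and a tool call to move; the robot and the scene stay as the last step left them, time stands still between calls to the robot, and variables do not carry over. Pictures are saved under pics/ and viewed, at most 10 in all, crops included, and the job is handed in when it is done.

Besides the shell and the picture viewer there is one more tool, called after "Request:" in YAML: its name, and indented under it one key for each argument. move_arm: Moves the arm, as the interface text tells. Its arguments: {"type":"object","properties":{"steps":{"type":"array","items":{"type":"array","items":{"type":"number"}}}},"required":["steps"]}

```bash
mkdir -p pics; cat > h.py <<'E'
import numpy as np, cv2
from plant import observe, capture, calibration, sign_off
from scipy.spatial.transform import Rotation as R
def cam(n,s=None):
    c=calibration(n); K=(c["fx"],c["fy"],c["cx"],c["cy"])
    if "world_from_camera" in c: return K,np.array(c["world_from_camera"])
    T=np.eye(4); T[:3,:3]=R.from_rotvec(s["tool_rot"]).as_matrix(); T[:3,3]=s["ee_pos"]
    return K,T@np.array(c["mount"])
def ray(n,u,v,s=None):
    K,T=cam(n,s); d=T[:3,:3]@np.array([(u-K[2])/K[0],(v-K[3])/K[1],1]); return T[:3,3],d/np.linalg.norm(d)
def plane(n,u,v,z,s=None):
    o,d=ray(n,u,v,s); return o+d*(z-o[2])/d[2]
def proj(n,p,s=None):
    K,T=cam(n,s); q=np.linalg.inv(T)@np.append(p,1); return np.array([K[0]*q[0]/q[2]+K[2],K[1]*q[1]/q[2]+K[3]])
def snap(n,name):
    s=observe(); im=capture(n); cv2.imwrite(f"pics/{name}.png",im[:,:,::-1]); return s,im
E
python3 - <<'E'
from h import *
s,a=snap("scene","scene0"); s,b=snap("side","side0"); s,c=snap("wrist","wrist0")
print(s["tool_rot"],s["ee_pos"],s["opening"],s["clock"])
for n in("scene","side","wrist"): K,T=cam(n,s); print(n,K,T.round(3).tolist())
E
```

```text
[-2.22092343e+00 -2.22101965e+00  1.12422553e-03] [ 4.99703544e-01 -2.43012267e-07  2.30874291e-01] 0.08545181477945672 0.1
scene (498.06249244076974, 498.06249244076974, 316.1997931578023, 197.19819304052567) [[-0.737, 0.345, -0.581, 1.279], [0.675, 0.401, -0.619, 0.74], [0.019, -0.849, -0.529, 0.755], [0.0, 0.0, 0.0, 1.0]]
side (370.5496467262291, 370.5496467262291, 323.2375542687432, 200.03326288624848) [[0.947, -0.203, 0.248, 0.255], [-0.32, -0.568, 0.758, -0.899], [-0.013, -0.798, -0.603, 0.812], [0.0, 0.0, 0.0, 1.0]]
wrist (294.5988514457258, 294.5988514457258, 316.81553759167986, 202.68263744803164) [[1.0, 0.001, -0.003, 0.5], [-0.0, -0.952, -0.307, 0.078], [-0.003, 0.307, -0.952, 0.373], [0.0, 0.0, 0.0, 1.0]]
```

View pics/scene0.png

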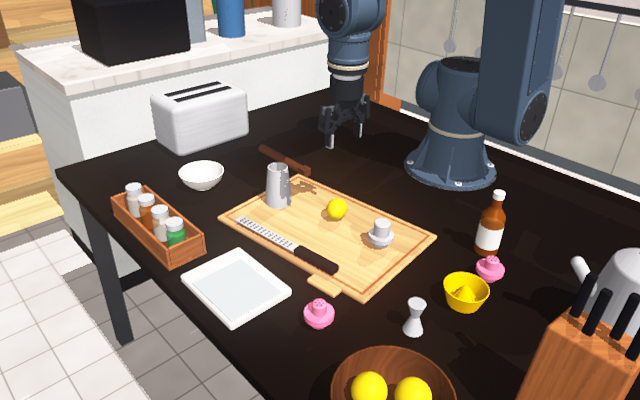

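View pics/side0.png

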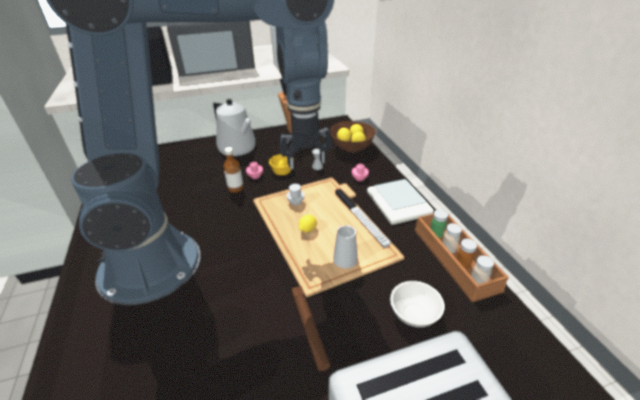

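View pics/wrist0.png

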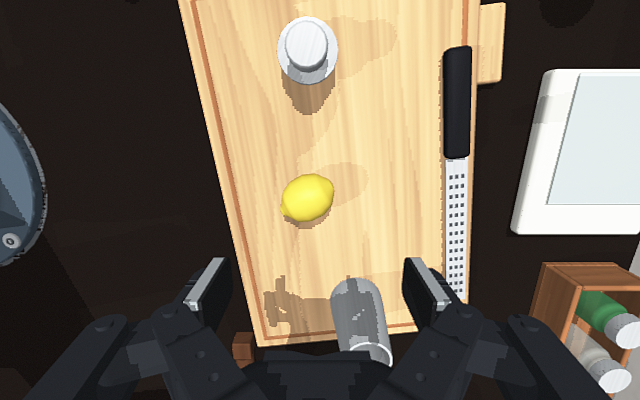

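Wrist view: strainer collar is at about (308,50) with its cap top at (305,44), the lemon at (307,198), and the tin mouth partly hidden at (370,355). In the scene view the tin mouth is near (278,168) and the strainer near (380,235); in the side view the tin mouth is near (345,232). The pink look-alikes stand off the board.

```bash
python3 - <<'E'
from h import *
s=observe(); f=lambda *a:print(a[:4],plane(*a).round(4))
f("wrist",308,50,.042,s); f("wrist",305,44,.079,s)
f("scene",381,223,.079); f("side",295,189,.079)
f("scene",278,168,.122); f("side",346,231,.122)
f("scene",337,218,.03); f("wrist",307,198,.04,s)
f("wrist",442,100,.032,s); f("wrist",470,50,.012,s); f("wrist",467,300,.012,s)
E
```

```text
('wrist', 308, 50, 0.042) [0.49  0.133 0.042]
('wrist', 305, 44, 0.079) [0.4885 0.1317 0.079 ]
('scene', 381, 223, 0.079) [0.4973 0.1345 0.079 ]
('side', 295, 189, 0.079) [0.4858 0.1141 0.079 ]
('scene', 278, 168, 0.122) [ 0.561  -0.1754  0.122 ]
('side', 346, 231, 0.122) [ 0.5529 -0.188   0.122 ]
('scene', 337, 218, 0.03) [0.5099 0.0008 0.03  ]
('wrist', 307, 198, 0.04) [ 0.4873 -0.0242  0.04  ]
('wrist', 442, 100, 0.032) [0.6356 0.0854 0.032 ]
('wrist', 470, 50, 0.012) [0.6676 0.1379 0.012 ]
('wrist', 467, 300, 0.012) [ 0.7149 -0.1861  0.012 ]
```

```bash
python3 - <<'E'
import cv2
a=cv2.imread("pics/scene0.png")[150:260,255:415]
cv2.imwrite("pics/crop0.png",cv2.resize(a,(800,550),interpolation=cv2.INTER_CUBIC))
E
```

```text
(no output)
```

View pics/crop0.png

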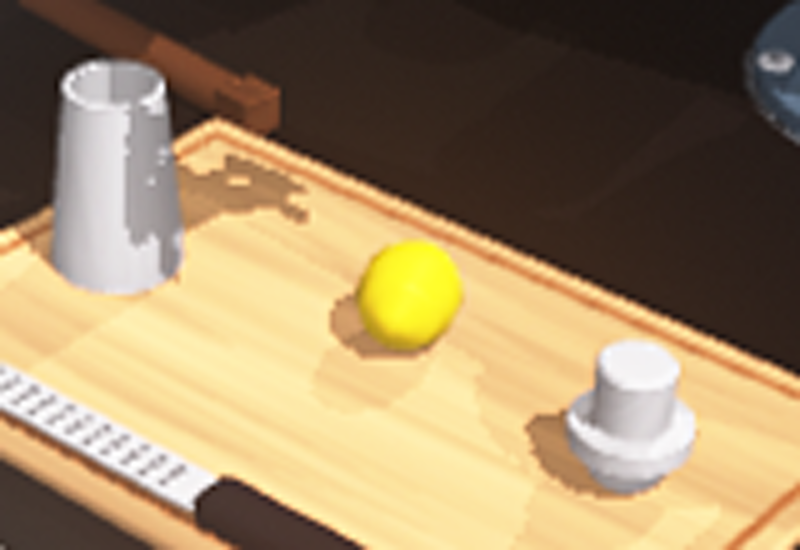

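The crop gives the tin rim centre at scene pixel (278,167) and the cap top at (382,223). The approach positions are known to within a centimetre, so I'll move above the strainer and look closer.

Request:
move_arm:
  steps:
    - [1,-1,13.2,-1,0,0,0]
    - [1,-1,13.2,-1,0,0,0]
    - [1,-1,13.2,-1,0,0,0]
    - [1,-1,13.2,-1,0,0,0]
    - [1,-1,13.2,-1,0,0,0]
    - [1,-1,13.2,-1,0,0,0]
    - [1,-1,13.2,-1,0,0,0]

```text
clock: 0.73
ee_pos: [0.4901, 0.1312, 0.2213]
tool_rot: [2.222, 2.221, -0.0]
contact_force: [0.5, 0.4, 0.1]
opening: 0.085
grasp_force: 0.0
```

```bash
python3 - <<'E'
from h import *
s,c=snap("wrist","wrist1"); print(s["ee_pos"],s["tool_rot"],s["clock"])
E
```

```text
[0.49006441 0.13115661 0.22129576] [ 2.22197922e+00  2.22070439e+00 -4.70776839e-04] 0.7333
```

View pics/wrist1.png

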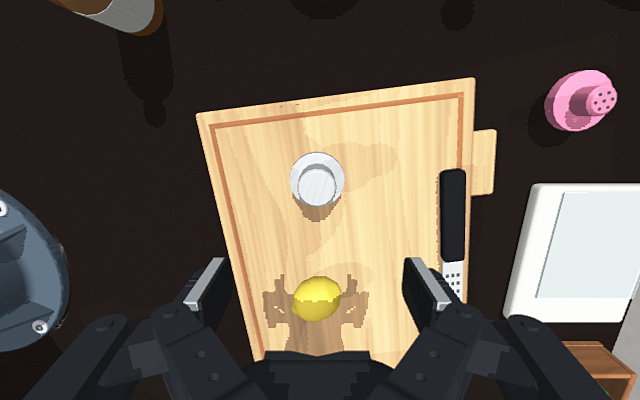

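Wrist view: strainer collar at about (317,179) and cap top at (317,187), lemon at (317,298), zester handle at (453,215). Next I'll fit the collar and cap outlines.

```bash
cat >> h.py <<'E'
def blob(im,x0,x1,y0,y1,smax=40,vmin=120):
    h=cv2.cvtColor(np.ascontiguousarray(im[y0:y1,x0:x1]),cv2.COLOR_RGB2HSV)
    m=((h[...,1]<smax)&(h[...,2]>vmin)).astype(np.uint8)
    c=max(cv2.findContours(m,cv2.RETR_EXTERNAL,cv2.CHAIN_APPROX_NONE)[0],key=cv2.contourArea)
    return c.reshape(-1,2)+[x0,y0]
def circ(pts,n,z,s=None):
    P=np.array([plane(n,u+.0,v+.0,z,s)[:2] for u,v in pts])
    (c,r)=cv2.minEnclosingCircle(P.astype(np.float32)); return np.array(c),r,P
E
python3 - <<'E'
from h import *
im=cv2.imread("pics/wrist1.png")[:,:,::-1]; s=observe()
p=blob(im,270,365,135,225)
print(cv2.boundingRect(p.astype(np.int32)))
# upper half of the contour = far edge of collar top
q=p[p[:,1]<182]
P=np.array([plane("wrist",u,v,.045,s)[:2] for u,v in q])
A=np.c_[2*P,np.ones(len(P))]; x=np.linalg.lstsq(A,(P**2).sum(1),rcond=None)[0]
print("collar",x[:2],np.sqrt(x[2]+x[:2]@x[:2]))
print("cap",plane("wrist",317,187,.079,s))
E
```

```text
(289, 152, 56, 55)
collar [0.48915013 0.13325003] 0.02985966853856945
cap [0.48970002 0.13307168 0.079     ]
```

Request:
move_arm:
  steps:
    - [1,0,0.15,-4,0,0,0]
    - [1,0,0.15,-8,0,0,0]
    - [1,0,0.15,-12,0,0,0]
    - [1,0,0.15,-14,0,0,0]
    - [1,0,0.15,-14,0,0,0]
    - [1,0,0.15,-14,0,0,0]
    - [1,0,0.15,-14,0,0,0]

```text
clock: 1.37
ee_pos: [0.4912, 0.1332, 0.0831]
tool_rot: [2.222, 2.22, 0.003]
contact_force: [1.1, -0.4, -0.1]
opening: 0.0851
grasp_force: 0.0
```

```bash
python3 - <<'E'
from h import *
s,im=snap("wrist","wrist2"); print(s["ee_pos"],s["qd"].max() if hasattr(s["qd"],"max") else s["qd"])
print(s["contact_force"])
for z,p in ((.045,[.4895,.133,.045]),(.079,[.4895,.133,.079])): print(proj("wrist",np.array(p),s))
E
```

```text
[0.49117286 0.13317737 0.08308553] 0.010241154963833406
[ 1.1286095  -0.3922123  -0.07623472]
[314.76546153 230.75369054]
[314.35247908 255.15554391]
```

View pics/wrist2.png

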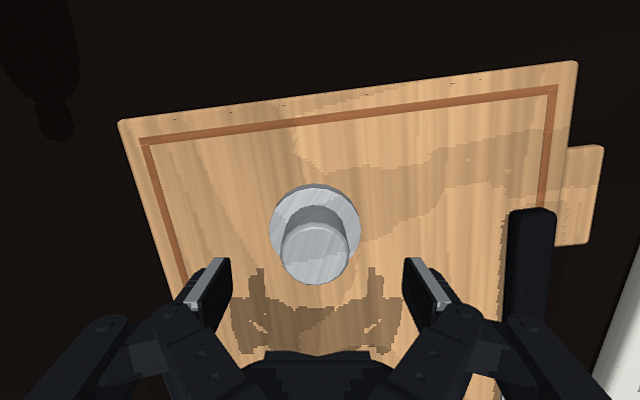

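Wrist view: cap top at (315,253) and collar at (315,229), both within 2 px of prediction, with the open fingers either side. I'll descend and grip the collar.

Request:
move_arm:
  steps:
    - [1,-0.15,0,-2,0,0,0]
    - [1,-0.15,0,-4,0,0,0]
    - [1,-0.15,0,-5.5,0,0,0]
    - [1,-0.15,0,-6.5,0,0,0]
    - [1,-0.15,0,-6.5,0,0,0]
    - [1,-0.15,0,-6.5,0,0,0]
    - [0.3,-0.15,0,-6.5,0,0,0]
    - [0.3,-0.15,0,-6.5,0,0,0]
    - [0.3,-0.15,0,-6.5,0,0,0]
    - [0.3,-0.15,0,-6.5,0,0,0]
    - [0.3,-0.15,0,-6.5,0,0,0]
    - [0.3,-0.15,0,-6.5,0,0,0]
    - [0.3,-0.15,0,-6.5,0,0,0]
    - [0.3,-0.15,0,-6.5,0,0,0]

```text
clock: 2.58
ee_pos: [0.4893, 0.1337, 0.0178]
tool_rot: [2.221, 2.221, 0.003]
contact_force: [-4.3, 0.0, 15.5]
opening: 0.0593
grasp_force: 60.9
```

Request:
move_arm:
  steps:
    - [0.3,0,0,0.5,0,0,0]
    - [0.3,0,0,1.5,0,0,0]
    - [0.3,0,0,3,0,0,0]
    - [0.3,0,0,3,0,0,0]
    - [0.3,0,0,3,0,0,0]
    - [0.3,0,0,3,0,0,0]

```text
clock: 3.08
ee_pos: [0.4884, 0.1335, 0.0461]
tool_rot: [2.221, 2.221, 0.0]
contact_force: [-1.1, 0.1, -3.2]
opening: 0.0593
grasp_force: 65.0
```

```bash
python3 - <<'E'
from h import *
s,im=snap("wrist","wrist3"); a=im[170:400,120:520,::-1]; b=capture("scene")[140:290,300:500,::-1]
a=cv2.resize(a,(480,276)); b=cv2.resize(b,(480,360),interpolation=cv2.INTER_CUBIC)
cv2.imwrite("pics/m3.png",np.vstack([a,b[:320]])); print(s["ee_pos"],s["contact_force"],s["grasp_force"],s["opening"])
E
```

```text
[0.48842129 0.13346925 0.04612299] [-1.11957355  0.12614793 -3.19672685] 65.00360369682312 0.05927789869835053
```

View pics/m3.png

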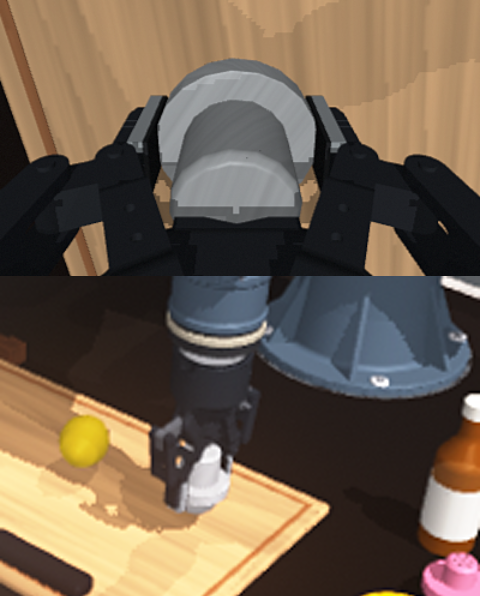

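The montage shows the collar held centrally between both pads, the cap still flat on it, and the strainer clear of the board. I'll raise it, carry it past the tin, and look at the mouth from there with the wrist camera.

Request:
move_arm:
  steps:
    - [0.3,0,0,2,0,0,0]
    - [0.3,0,0,5,0,0,0]
    - [0.3,0,0,8,0,0,0]
    - [0.3,0,-1,11,0,0,0]
    - [0.3,0.5,-3,14,0,0,0]
    - [0.3,1,-6,17,0,0,0]
    - [0.3,1.5,-9,19,0,0,0]
    - [0.3,2,-12,20,0,0,0]
    - [0.3,2.5,-15,20,0,0,0]
    - [0.3,3,-18,20,0,0,0]
    - [0.3,3.5,-21,20,0,0,0]
    - [0.3,4,-24,20,0,0,0]
    - [0.3,4.5,-27,20,0,0,0]
    - [0.3,5,-30,20,0,0,0]
    - [0.3,5.5,-33,20,0,0,0]
    - [0.3,6,-35.5,20,0,0,0]
    - [0.3,6.5,-37.5,20,0,0,0]
    - [0.3,6.8,-38.3,20,0,0,0]
    - [0.3,6.8,-38.3,20,0,0,0]
    - [0.3,6.8,-38.3,20,0,0,0]

```text
clock: 4.85
ee_pos: [0.5564, -0.2492, 0.2456]
tool_rot: [-2.221, -2.22, 0.0]
contact_force: [-0.2, 0.0, -2.6]
opening: 0.059
grasp_force: 65.5
```

Request:
move_arm:
  steps:
    - [0.3,0,0,0,0,0,0]
    - [0.3,0,0,0,0,0,0]
    - [0.3,0,0,0,0,0,0]

```text
clock: 5.1
ee_pos: [0.5565, -0.2486, 0.2466]
tool_rot: [2.22, 2.223, 0.0]
contact_force: [-0.2, 0.1, -2.5]
opening: 0.0592
grasp_force: 65.5
```

```bash
python3 - <<'E'
from h import *
s,im=snap("wrist","wrist4"); print(s["ee_pos"],s["tool_rot"],s["contact_force"],s["opening"])
print(proj("wrist",np.array([.557,-.18,.122]),s))
b=capture("scene"); cv2.imwrite("pics/scene4.png",b[:,:,::-1])
E
```

```text
[ 0.55650701 -0.24856186  0.24656242] [2.22009153e+00 2.22254565e+00 2.41902951e-04] [-0.15304654  0.13683656 -2.48910766] 0.05916031160003858
[318.07723692 118.45785715]
```

View pics/wrist4.png

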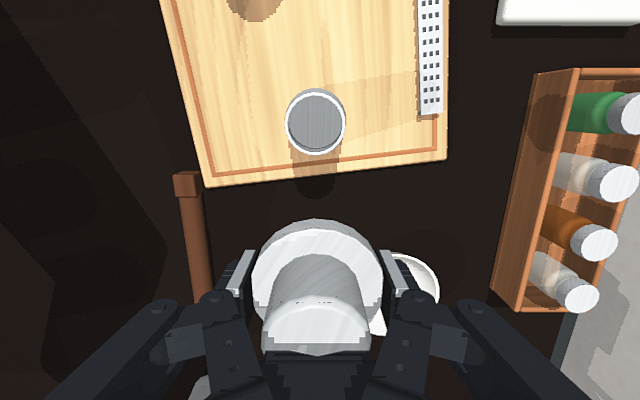

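Wrist view: tin mouth ring is centred at about (315,123), and the held collar at about (317,272) with the cap still flat on it. I'll fit both outlines in this image, so calibration errors largely cancel.

```bash
python3 - <<'E'
from h import *
im=cv2.imread("pics/wrist4.png")[:,:,::-1]; s=observe()
def fit(P):
    for _ in range(4):
        A=np.c_[2*P,np.ones(len(P))]; x=np.linalg.lstsq(A,(P**2).sum(1),rcond=None)[0]; r=np.sqrt(x[2]+x[:2]@x[:2])
        e=abs(np.linalg.norm(P-x[:2],axis=1)-r); P=P[e<max(.0012,np.median(e)*2)]
    return x[:2].round(4),r.round(4),len(P),e.max().round(4)
pl=lambda q,z:np.array([plane("wrist",u,v,z,s)[:2] for u,v in q])
p=blob(im,270,360,80,170,60,100)
print(cv2.boundingRect(p.astype(np.int32)))
q=p[p[:,1]>115]; print("tin rim lower arc",fit(pl(q,.122)))
# bright ring pixels
g=cv2.cvtColor(np.ascontiguousarray(im),cv2.COLOR_RGB2HSV)
y,x=np.where((g[80:170,270:360,2]>225)&(g[80:170,270:360,1]<25)); q=np.c_[x+270,y+80]
print("ring",len(q),fit(pl(q,.122)))
z=s["ee_pos"][2]-.0058+.033
p=blob(im,240,395,210,300,40,90); q=p[(p[:,1]<262)&(p[:,0]>258)&(p[:,0]<378)]
print("collar z",z,fit(pl(q,z)), s["ee_pos"])
E
```

```text
(284, 88, 62, 68)
tin rim lower arc (array([ 0.5541, -0.1852]), np.float64(0.0267), 104, np.float64(0.0006))
ring 535 (array([ 0.5539, -0.1852]), np.float64(0.0254), 500, np.float64(0.0012))
collar z 0.27375439366250054 (array([ 0.5563, -0.2432]), np.float64(0.0276), 136, np.float64(0.0004)) [ 0.55650722 -0.24890536  0.24655439]
```

```bash
python3 - <<'E'
from h import *
im=cv2.imread("pics/wrist4.png")[:,:,::-1]; s=observe()
def fit(P):
    A=np.c_[2*P,np.ones(len(P))]; x=np.linalg.lstsq(A,(P**2).sum(1),rcond=None)[0]; return x[:2].round(4),np.sqrt(x[2]+x[:2]@x[:2]).round(4)
pl=lambda q,z:np.array([plane("wrist",u,v,z,s)[:2] for u,v in q])
z=s["ee_pos"][2]-.0058
p=blob(im,240,395,210,300,40,90); q=p[(p[:,1]<262)&(p[:,0]>258)&(p[:,0]<378)]
for d in (.033,.026,.022,.02,.017): print(d,fit(pl(q,z+d)))
g=cv2.cvtColor(np.ascontiguousarray(im),cv2.COLOR_RGB2GRAY)
print(g[214:262:1,317])
q=[(317,v) for v in (219,)]; print(pl(q,z+.02))
im1=cv2.imread("pics/wrist1.png")[:,:,::-1]
E
```

```text
0.033 (array([ 0.5563, -0.2432]), np.float64(0.0276))
0.026 (array([ 0.5562, -0.2475]), np.float64(0.0293))
0.022 (array([ 0.5562, -0.25  ]), np.float64(0.0303))
0.02 (array([ 0.5562, -0.2513]), np.float64(0.0308))
0.017 (array([ 0.5562, -0.2531]), np.float64(0.0315))
[ 33  35  32  26  51 173 178 172 170 170 176 178 172 168 180 251 250 245
 244 243 244 244 233 233 235 237 238 237 237 237 235 234 232 231 232 233
 235 236 238 238 181 162 163 165 165 166 166 165]
[[ 0.55629936 -0.22062131]]
```

```bash
python3 - <<'E'
from h import *
s=observe(); z=s["ee_pos"][2]-.0058
print("top edge y centre", plane("wrist",317,228.7,z+.033,s)[1]-.031, "bottom", plane("wrist",317,218.7,z+.02,s)[1]-.031)
print("tin", plane("wrist",315,154.5,.122,s)[1]+.027, "tcp",s["ee_pos"])
E
```

```text
top edge y centre -0.25099652728638433 bottom -0.25147210965852396
tin -0.18469565138129465 tcp [ 0.55650722 -0.24890536  0.24655439]
```

Request:
move_arm:
  steps:
    - [0.3,0,2,0,0,0,0]
    - [0.3,-0.1,4.5,-1,0,0,0]
    - [0.3,-0.2,6,-3,0,0,0]
    - [0.3,-0.2,6.6,-5.5,0,0,0]
    - [0.3,-0.2,6.6,-8,0,0,0]
    - [0.3,-0.2,6.6,-9.6,0,0,0]
    - [0.3,-0.2,6.6,-10.4,0,0,0]
    - [0.3,-0.2,6.6,-10.4,0,0,0]
    - [0.3,-0.2,6.6,-10.4,0,0,0]
    - [0.3,-0.2,6.6,-10.4,0,0,0]
    - [0.3,-0.2,6.6,-10.4,0,0,0]
    - [0.3,-0.2,6.6,-10.4,0,0,0]

```text
clock: 6.2
ee_pos: [0.555, -0.1838, 0.1433]
tool_rot: [2.221, 2.22, 0.001]
contact_force: [0.3, 0.9, -2.0]
opening: 0.0589
grasp_force: 65.5
```

```bash
python3 - <<'E'
from h import *
s=observe(); print(s["ee_pos"])
b=capture("scene")[90:220,220:360,::-1]; a=capture("side")[130:290,270:430,::-1]
cv2.imwrite("pics/m5.png",np.hstack([cv2.resize(b,(400,371),interpolation=2),cv2.resize(a,(371,371),interpolation=2)]))
E
```

```text
[ 0.55500218 -0.18375763  0.14326307]
```

View pics/m5.png

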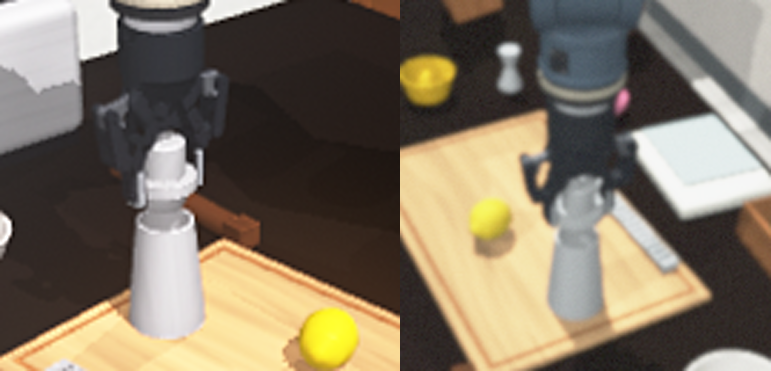

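Both views show the strainer held upright and centred over the tin's mouth, plug just above the rim. I'll insert it slowly.

Request:
move_arm:
  steps:
    - [0.3,-0.05,0.1,-0.5,0,0,0]
    - [0.3,-0.05,0.1,-1,0,0,0]
    - [0.3,-0.05,0.1,-1.5,0,0,0]
    - [0.3,-0.05,0.1,-2,0,0,0]
    - [0.3,-0.05,0.1,-2.4,0,0,0]
    - [0.3,-0.05,0.1,-2.7,0,0,0]
    - [0.3,-0.05,0.1,-2.7,0,0,0]
    - [0.3,-0.05,0.1,-2.7,0,0,0]

```text
clock: 6.97
ee_pos: [0.5539, -0.1825, 0.1152]
tool_rot: [-2.221, -2.221, 0.0]
contact_force: [0.3, 0.1, -2.2]
opening: 0.0591
grasp_force: 65.5
```

Request:
move_arm:
  steps:
    - [0.3,0,0,-0.2,0,0,0]
    - [0.3,0,0,-0.4,0,0,0]
    - [0.3,0,0,-0.55,0,0,0]
    - [0.3,0,0,-0.7,0,0,0]
    - [0.3,0,0,-0.75,0,0,0]
    - [0.3,0,0,-0.75,0,0,0]
    - [0.3,0,0,-0.75,0,0,0]

```text
clock: 7.55
ee_pos: [0.554, -0.1825, 0.1079]
tool_rot: [2.221, 2.221, 0.0]
contact_force: [-1.2, 0.8, 2.0]
opening: 0.0589
grasp_force: 66.1
```

Request:
move_arm:
  steps:
    - [0.3,0,0,-0.05,0,0,0]
    - [0.3,0,0,-0.1,0,0,0]
    - [0.3,0,0,-0.1,0,0,0]
    - [0.3,0,0,-0.1,0,0,0]

```text
clock: 7.88
ee_pos: [0.5541, -0.1826, 0.1078]
tool_rot: [2.221, 2.221, 0.001]
contact_force: [-5.9, 2.5, 14.6]
opening: 0.0589
grasp_force: 67.3
```

It is firmly seated, at exactly the expected height. I'll release the collar.

Request:
move_arm:
  steps:
    - [0.3,0,0,0.1,0,0,0]
    - [0.3,0,0,0.1,0,0,0]
    - [0.8,0,0,0.1,0,0,0]
    - [1,0,0,0.1,0,0,0]
    - [1,0,0,0.1,0,0,0]
    - [1,0,0,0.1,0,0,0]
    - [1,0,0,0.1,0,0,0]
    - [1,0,0,0.1,0,0,0]
    - [1,0,0,0.1,0,0,0]

```text
clock: 8.63
ee_pos: [0.554, -0.1825, 0.1078]
tool_rot: [-2.221, -2.221, 0.0]
contact_force: [-0.3, 0.1, -0.4]
opening: 0.0856
grasp_force: 0.0
```

Request:
move_arm:
  steps:
    - [1,0,0,0.8,0,0,0]
    - [1,0,-0.1,2,0,0,0]
    - [1,0,-0.2,3.1,0,0,0]
    - [1,0,-0.2,3.1,0,0,0]
    - [1,0,-0.2,3.1,0,0,0]
    - [1,0,-0.2,3.1,0,0,0]

```text
clock: 9.13
ee_pos: [0.5539, -0.1844, 0.1385]
tool_rot: [-2.221, -2.221, 0.0]
contact_force: [-0.5, -0.1, -0.5]
opening: 0.0852
grasp_force: 0.0
```

```bash
python3 - <<'E'
from h import *
s,im=snap("wrist","wrist6"); print(s["ee_pos"])
# same-level cue: where do collar/cap sit vs prediction
for d,r in ((.02,.031),(.033,.031),(.033,.02),(.067,.018)): print(d,proj("wrist",np.array([.5537,-.1848+r,.102+d]),s).round(1))
g=cv2.cvtColor(im,cv2.COLOR_RGB2GRAY); print({v:int(g[v,317]) for v in range(170,320,2)})
E
```

```text
[ 0.55387288 -0.18438989  0.13845816]
0.02 [317.1 195.5]
0.033 [317.1 202.6]
0.033 [317.1 222.3]
0.067 [316.9 256.5]
{170: 149, 172: 152, 174: 151, 176: 151, 178: 151, 180: 151, 182: 152, 184: 153, 186: 152, 188: 151, 190: 152, 192: 151, 194: 152, 196: 140, 198: 138, 200: 141, 202: 155, 204: 222, 206: 216, 208: 211, 210: 216, 212: 221, 214: 221, 216: 219, 218: 198, 220: 202, 222: 139, 224: 133, 226: 135, 228: 132, 230: 133, 232: 131, 234: 136, 236: 139, 238: 135, 240: 136, 242: 137, 244: 138, 246: 133, 248: 175, 250: 191, 252: 191, 254: 237, 256: 206, 258: 195, 260: 195, 262: 194, 264: 192, 266: 190, 268: 190, 270: 191, 272: 193, 274: 193, 276: 192, 278: 192, 280: 192, 282: 191, 284: 191, 286: 190, 288: 190, 290: 190, 292: 190, 294: 192, 296: 192, 298: 192, 300: 213, 302: 210, 304: 209, 306: 211, 308: 213, 310: 214, 312: 215, 314: 216, 316: 214, 318: 214}
```

The outlines match a fully seated lid (collar edges at rows 196 and 203, cap base at 222). I'll grip the cap.

Request:
move_arm:
  steps:
    - [0.7,0,0,0.1,0,0,0]
    - [0.5,0,0,0.1,0,0,0]
    - [0.2,0,0,0.1,0,0,0]
    - [0.2,0,0,0.1,0,0,0]
    - [0.2,0,0,0.1,0,0,0]
    - [0.2,0,0,0.1,0,0,0]
    - [0.2,0,0,0.1,0,0,0]
    - [0.2,0,0,0.1,0,0,0]
    - [0.2,0,0,0.1,0,0,0]
    - [0.2,0,0,0.1,0,0,0]

```text
clock: 10.02
ee_pos: [0.5541, -0.1845, 0.14]
tool_rot: [2.221, 2.221, 0.0]
contact_force: [-1.3, -0.4, 6.0]
opening: 0.0389
grasp_force: 60.4
```

Request:
move_arm:
  steps:
    - [0.2,0,0,0.2,0,0,0]
    - [0.2,0,0,0.6,0,0,0]
    - [0.2,0,0,1.2,0,0,0]
    - [0.2,0,0,2,0,0,0]
    - [0.2,0,0,3,0,0,0]
    - [0.2,0,0,4.2,0,0,0]
    - [0.2,0,0,5.6,0,0,0]
    - [0.2,0,0,7,0,0,0]
    - [0.2,0,0,8.4,0,0,0]
    - [0.2,0,0,9.5,0,0,0]
    - [0.2,0,0,10.1,0,0,0]
    - [0.2,0,0,10.1,0,0,0]
    - [0.2,0,0,10.1,0,0,0]
    - [0.2,0,0,10.1,0,0,0]
    - [0.2,0,0,10.1,0,0,0]
    - [0.2,0,0,10.1,0,0,0]

```text
clock: 11.35
ee_pos: [0.5537, -0.1844, 0.2403]
tool_rot: [-2.221, -2.221, 0.001]
contact_force: [-0.4, -0.2, 0.2]
opening: 0.0387
grasp_force: 60.2
```

```bash
python3 - <<'E'
from h import *
s=observe(); print(s["ee_pos"],s["tool_rot"],s["opening"],s["grasp_force"])
b=capture("scene")[60:220,210:350,::-1]; a=capture("wrist")[100:400,120:520,::-1]
cv2.imwrite("pics/m7.png",np.hstack([cv2.resize(b,(350,400),interpolation=2),cv2.resize(a,(450,400))]))
E
```

```text
[ 0.55374337 -0.18440872  0.24025027] [-2.22077215e+00 -2.22093006e+00  6.67336229e-04] 0.03867315299244845 60.22030591964722
```

View pics/m7.png

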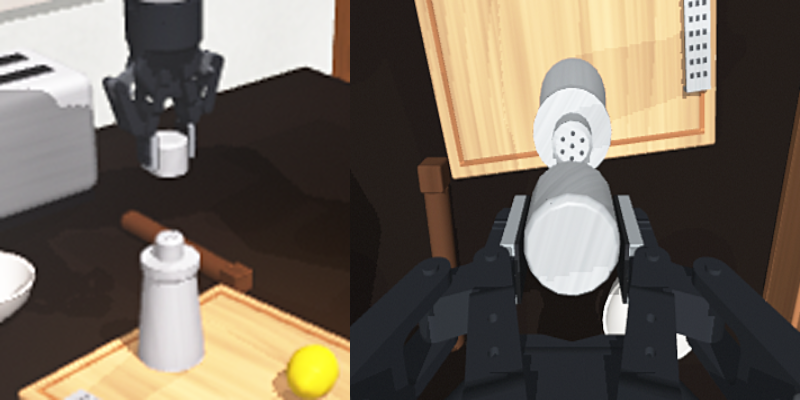

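The montage shows the strainer lid seated squarely on the upright tin. The cap is held level above it (scene crop about (172,155)).

```bash
python3 -c "
from plant import sign_off; print(sign_off())"
```

```text
the job is handed in; nothing more can be done
None
```

The strainer lid is seated home in the tin and released, the gripper is holding the cap level about 10 cm above it, and the job was handed in at about 11.5 s; no verdict came back.

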